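# Refill the coffee-capsule dispenser at the self bar

### The arm

A 6-joint arm with a two-finger parallel gripper is mounted at the origin on the work surface. World frame = base frame: x ahead of the robot, y to its left, z up, the work surface at z = 0. Lengths are in m, angles in degrees, forces in N, time in s.
With the tool pointing down it reaches from about 0.25 to 0.725 m from the base axis. Payload 9.7 kg.
Tool frame: the origin (TCP) lies on the centre line of the jaws, within the pads' length; the fingertips stand 22 mm ahead of it and the grasp point (between the pads) lies 3 mm ahead of it; z points along the fingers, y is the direction in which the jaws open and shut (so a half turn about z gives the same grasp; the last joint's range is limited). The gripper opens to 85 mm and grips with 20 to 120 N. Pads are 22 mm wide; open, the fingers measure 114 mm over their backs; the gripper's body (76 mm by 85 mm) begins 54 mm behind the grasp point. The pads swing forward as they close: fully open they stand 13 mm farther back than shut.
Start: joints at [76.948, 4.979, 10.078, 95.1, 0, 90], TCP at [0.124, 0.536, 0.253] pointing down, gripper open.
Joint ranges: [-179.16, 179.16], [-48.56, 103.87], [-65.8, 70.77], [-126.05, 130.52], [-82.76, 87.17], [-180, 180]. Speed limits (degrees/s): [127.2, 127.2, 147.25, 180, 180, 180].

### API

Orientations are given as [roll, pitch, yaw] about the fixed x, y, z axes, in that order (R = Rz(yaw) Ry(pitch) Rx(roll)).
In Python, from workcell import monitor, eyes, job gives the robot as it stands. The module is installed in compiled form; this text tells all that it offers.
- The arm moves only by the tool drive_tool, never from a script. Its argument "plan" is a list of rows, each a list of 3 entries, a list of its own where there are three numbers: the opening, from 0 (shut) to 1 (fully open), then the shift along the world's x, y, z in m, then the turn about the world's z in degrees. In form: [[gripper, [x, y, z], yaw], ...]. A call has 1 to 10 rows; each row shifts and turns the commanded pose from where the row before left it; what a row does not reach is not made up. A row lasts 1/8 s, in which the tool goes at most 62.5 mm and 10.7 degrees, less where a joint would pass 70% of its speed; a pose out of reach is approached as far as the arm can. A call is refused whole if a number of a shift passes 0.0625 or a number of a turn 10.7, either way. A call with a gripper value outside its range is refused whole. The fingers move at their own pace and stop on an object; "grip_force" is the grip in N (left out, the last holds). Time passes only in rows, so rows that do not move let the fingers close. It gives the time, the measured TCP pose, the force and the opening at its end, in the units of the state.
- monitor.get_obs(): the state, without advancing time (a new reading comes with each control period).
- eyes.camera(name): name is "side" or "top"; returns (picture, depth): 384x512x3 uint8, red, green, blue; 384x512 float32, m along the optical axis (not along the pixel's ray), 0 where there is no reading.
- eyes.camera_params(name): a dict with "fx", "fy", "cx", "cy" (pixels), "dist_coeffs" ([k1, k2, p1, p2, k3] as OpenCV has them; the pictures are not rectified), "extrinsics" (4x4, takes a point from world to camera coordinates). Camera axes: x right, y down, z forward; pixel columns grow to the right and rows downward; lengths in m; the calibration is good to about 2 mm. A picture is of the moment at which its call begins. camera_params takes no time and is no camera call.
- job.job_done(): hands the job in, once; it reports no verdict.
The state is a dict: "time": time; "q": joint angles; "qd": joint speeds; "joint_efforts": joint torques, N m; "ee_pos": TCP position; "tcp_rot": TCP orientation; "wrist_force": force on the tool from outside, world axes, zero at the start; "torque": the same for the moment, N m; "opening": finger opening in m.
Only numpy, scipy, OpenCV 4.12 (cv2) and the standard library are available. Lean on these libraries where they do the work, as an engineer would, in place of code of your own. Each camera call takes 0.05 s, during which the arm holds its last target.

### The job

Refill the capsule dispenser with the strip of red capsules: push the blue spring follower back with the end of the strip, lower the strip flat into the channel behind the front lip and let go, so that the spring holds it against the lip. Then slide the cover rail fully shut over it by its black knob. Leave the yellow and green strips where they are.

Things in the scene. Friction and masses are not known exactly. Their poses are not given: they have to be found in the camera images.
- red_grip (a point): Strip of three red coffee capsules, standing on the counter, the one to load: 120 mm long (its x axis), 54 mm tall, about 120 g, the same either way round. White base 40 mm wide, 10 mm tall; along the top runs a red gripping rib 22 mm wide, 20 mm tall. This point is the middle of the rib, 44 mm above the underside; z up.
- gold_grip (a point): Strip of three yellow coffee capsules, standing on the counter, to be left alone: 120 mm long (its x axis), 54 mm tall, about 120 g, the same either way round. White base 40 mm wide, 10 mm tall; along the top runs a yellow gripping rib 22 mm wide, 20 mm tall. This point is the middle of the rib, 44 mm above the underside; z up.
- green_grip (a point): Strip of three green coffee capsules, standing on the counter, to be left alone: 120 mm long (its x axis), 54 mm tall, about 120 g, the same either way round. White base 40 mm wide, 10 mm tall; along the top runs a green gripping rib 22 mm wide, 20 mm tall. This point is the middle of the rib, 44 mm above the underside; z up.
- seat (a point): Grey capsule dispenser, fixed. This point: middle of the channel floor, 5 mm above the counter; x runs along the channel from the front lip to the spring housing, z up. The loaded strip stands on the floor with its middle over this point, length along x, either way round. Side guides 52 mm apart inside flare out to 18 mm above the floor. Housing x +102 to +240 mm, 58 mm wide and tall.
- lip (a point): Middle of the top of the dispenser's front lip, 65 mm from the seat point on the -x side, 12 mm above the channel floor; the lip is 10 mm thick, its inner face 60 mm from the seat point; open above. Channel with relaxed follower is 30 mm too short for the strip: hold the strip more than 12 mm above the floor, push the follower back 35 to 45 mm along the seat's +x, then lower it behind the lip.
- follower (a joint): Blue follower plate, 42 mm wide, from 8 to 50 mm above the channel floor. Value in m: 0 relaxed (face at x = +30 mm of the seat), growing as it is pushed back along +x, at most 0.06; 0.03 with the strip in place against the lip. The spring pushes towards the lip with 2.4 N at 0, 3.6 N at 0.03 and 4.8 N at 0.06.
- rail (a joint): Aluminium cover rail, a plate 150 x 46 x 6 mm, underside 59 mm above the channel floor (5 mm over a seated strip). Value in m: 0 fully shut (front edge at x = -30 mm of the seat, one capsule left free at the lip), 0.14 fully open, sliding along the seat's +x; starts at 0.115 to 0.14. Friction about 1.5 N; it stays where it is left.
- knob (a point): Black knob standing on the cover rail, 30 mm along the seat's x, 22 mm across, 40 mm tall. This point is 22 mm above the rail's top face, 87 mm above the channel floor; it lies at x = +45 mm of the seat plus the rail's value. Axes parallel to the seat's.
Things that resemble listed ones, but are neither listed nor needed, are in the scene too. There is more than one size of the part that bears red_grip; the job needs the smaller.

How it is judged (in metres and radians):
On the way:
1. the red strip stands in the channel against the spring follower while the rail is still open (x of red_grip in the frame of seat between -0.012 and 0.012 m and y of red_grip in the frame of seat between -0.012 and 0.012 m and z of red_grip in the frame of seat between 0.036 and 0.05 m and angle between the x axis of red_grip and the x axis of seat, either way round below 0.18 rad and angle between red_grip's own z axis and vertical below 0.12 rad and value of joint follower above 0.018 m and value of joint rail above 0.08 m), for 0.2 s.
At the end, for the whole second after the job is handed in: Red strip flat in the channel: middle within 12 mm of the seat along and across, rib middle 36 to 50 mm above its floor, within 10 degrees of the channel and 7 of upright, follower pushed back over 18 mm; rail shut within 12 mm; other strips not moved over 40 mm (x of red_grip in the frame of seat between -0.012 and 0.012 m and y of red_grip in the frame of seat between -0.012 and 0.012 m and z of red_grip in the frame of seat between 0.036 and 0.05 m and angle between the x axis of red_grip and the x axis of seat, either way round below 0.18 rad and angle between red_grip's own z axis and vertical below 0.12 rad and value of joint follower above 0.018 m and value of joint rail below 0.012 m); the robot touches nothing.
It fails at once if the yellow strip is moved more than 40 mm (distance of gold_grip from where it was at the start of the episode above 0.04 m).
It fails at once if the green strip is moved more than 40 mm (distance of green_grip from where it was at the start of the episode above 0.04 m).
It also fails if it takes over 56 s, if anything falls off the work surface, if the arm or the gripper's body presses on something with over 40 N, if the wrist force passes 120 N, or if a joint passes its speed limit or range.

## Working session

There is one attempt and no reset: what is moved stays moved. The work goes in short steps, Python scripts to look and compute and a tool call to move; the robot and the scene stay as the last step left them, time stands still between calls to the robot, and variables do not carry over. Pictures are saved under pics/ and viewed, and the job is handed in when it is done.

Besides the shell and the picture viewer there is one more tool, called after "Request:" as name(argument=value, ...), one argument or row to a line, values as JSON. drive_tool: Moves the arm, as the interface text tells. Its arguments: {"type":"object","properties":{"plan":{"type":"array","items":{"type":"array"}},"grip_force":{"type":"number"}},"required":["plan"]}

```bash
mkdir -p pics
cat > h.py <<'E'
import numpy as np, cv2
from workcell import monitor, eyes, job
def grab(name,tag):
    im,d=eyes.camera(name); cv2.imwrite(f'pics/{tag}.png',cv2.cvtColor(im,cv2.COLOR_RGB2BGR)); np.savez(f'pics/{tag}.npz',im=im,d=d); return im,d
def pts(name,uv,dep=None,z=None):
    P=eyes.camera_params(name); K=np.array([[P['fx'],0,P['cx']],[0,P['fy'],P['cy']],[0,0,1]]); E=np.array(P['extrinsics'])
    n=cv2.undistortPoints(np.array(uv,float).reshape(-1,1,2),K,np.array(P['dist_coeffs'])).reshape(-1,2)
    r=np.c_[n,np.ones(len(n))]; R=E[:3,:3];t=E[:3,3]; c=-R.T@t; rw=r@R
    s=((z-c[2])/rw[:,2]) if z is not None else np.array(dep).ravel()
    return c+rw*s[:,None]
def cloud(name,d):
    v,u=np.mgrid[0:d.shape[0],0:d.shape[1]]
    return pts(name,np.c_[u.ravel(),v.ravel()],d.ravel()).reshape(*d.shape,3)
E
python3 - <<'E'
from h import *
for n in('top','side'):
    im,d=grab(n,n+'0'); P=eyes.camera_params(n);E=np.array(P['extrinsics']);print(n,-E[:3,:3].T@E[:3,3],P['fx'],P['dist_coeffs'],(d>0).mean())
print(monitor.get_obs())
E
```

```text
top [0.23585704 0.01007554 1.05852466] 448.7632817560286 [-0.08075077  0.          0.          0.          0.        ] 0.9960428873697916
side [ 0.24248087 -0.63304398  0.82428095] 410.03062734193054 [-0.06734045  0.          0.          0.          0.        ] 0.9958852132161459
{'time': 0.1, 'q': array([7.69490009e+01, 5.00777350e+00, 1.00412154e+01, 9.50993462e+01,
       2.70491991e-04, 9.00021664e+01]), 'qd': array([ 0.02376194, -0.10785702,  0.16300832,  0.06936529, -0.07475055,
        0.04558952]), 'joint_efforts': array([-9.73892347e-04, -5.21559083e+01,  4.65654659e+01,  1.60674308e-02,
       -4.90497882e-05, -5.17132747e-06]), 'ee_pos': array([0.12416144, 0.53563218, 0.25267552]), 'tcp_rot': array([-1.79934096e+02, -2.67999933e-04,  1.66946834e+02]), 'wrist_force': array([-0.12223361,  0.10314905, -0.54064977]), 'torque': array([ 0.0551481 , -0.00506731, -0.01585119]), 'opening': 0.08539726687601201}
```

View pics/top0.png

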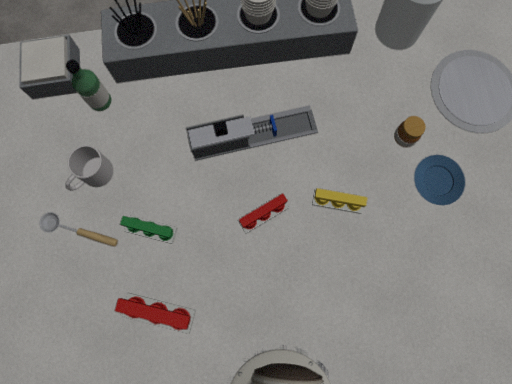

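View pics/side0.png

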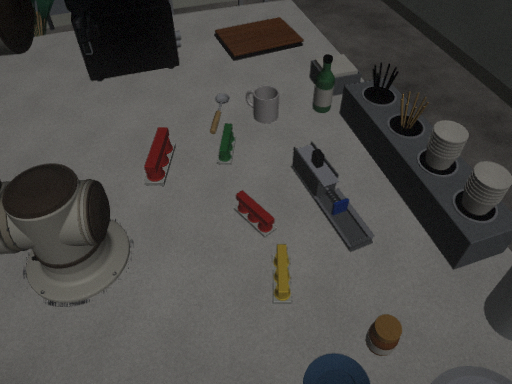

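Run:
```python
from h import *
for n in('top','side'):
    f=np.load(f'pics/{n}0.npz');im,d=f['im'],f['d'];C=cloud(n,d)
    print(n,[ (c,np.round(C[c[1],c[0]],3)) for c in [(256,192),(356,192),(256,92)]])
    hsv=cv2.cvtColor(im,cv2.COLOR_RGB2HSV)
    for nm,lo,hi in [('red',(0,150,80),(6,255,255)),('red2',(172,150,80),(180,255,255)),('yel',(20,150,80),(32,255,255)),('grn',(55,150,50),(75,255,255)),('blu',(110,150,60),(125,255,255))]:
        m=cv2.inRange(hsv,lo,hi); k,L,S,_=cv2.connectedComponentsWithStats(m)
        for i in range(1,k):
            if S[i,4]<60: continue
            p=C[L==i]; h=np.percentile(p[:,2],95); t=p[(abs(p[:,2]-h)<.004)]
            r=cv2.minAreaRect((t[:,:2]*1000).astype(np.float32))
            print(n,nm,S[i],'top z',round(h,4),'n',len(t),np.round(r[0],1),np.round(r[1],1),round(r[2],1),'zmin',p[:,2].min().round(3))
```

```text
top [((256, 192), array([ 0.488, -0.015, -0.002])), ((356, 192), array([ 0.454, -0.256, -0.002])), ((256, 92), array([ 0.749, -0.05 ,  0.   ]))]
top red [240 194  47  34 502] top z 0.0566 n 288 [431.1 -23.2] [ 19.8 116.2] 23.4 zmin 0.01
top red [ 116  297   74   32 1146] top z 0.0748 n 697 [235.1 245.1] [159.5  30.2] 69.1 zmin 0.013
top yel [315 189  51  21 522] top z 0.0565 n 311 [ 436.4 -204.1] [115.4  19.8] 71.6 zmin 0.01
top grn [122 217  50  22 374] top z 0.057 n 195 [429.4 244.8] [114.2  21.4] 67.5 zmin 0.011
side [((256, 192), array([0.462, 0.063, 0.   ])), ((356, 192), array([ 0.718, -0.021,  0.   ])), ((256, 92), array([0.569, 0.396, 0.077]))]
side red [145 128  22  40 356] top z 0.0753 n 317 [234.2 243.6] [157.9  26.3] 68.8 zmin 0.069
side red [237 191  37  32 292] top z 0.0562 n 260 [430.1 -25.2] [ 20.3 118.3] 23.7 zmin 0.05
side yel [274 245  16  55 589] top z 0.0559 n 408 [ 435.4 -206.7] [116.9  22.1] 71.6 zmin 0.009
side blu [334 199  15  15 136] top z 0.0555 n 40 [636.7 -77.7] [38.4  8.3] 3.2 zmin 0.016
```

Run:
```python
from h import *
im=np.load('pics/top0.npz')['im'][95:170,175:330]
cv2.imwrite('pics/disp_top.png',cv2.cvtColor(cv2.resize(im,None,fx=5,fy=5,interpolation=cv2.INTER_CUBIC),cv2.COLOR_RGB2BGR))
im=np.load('pics/side0.npz')['im'][130:260,270:390]
cv2.imwrite('pics/disp_side.png',cv2.cvtColor(cv2.resize(im,None,fx=4.5,fy=4.5,interpolation=cv2.INTER_CUBIC),cv2.COLOR_RGB2BGR))
```

```text
(no output)
```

View pics/disp_top.png

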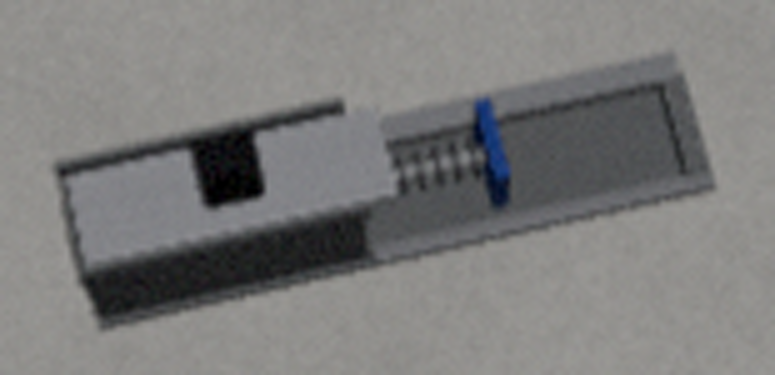

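View pics/disp_side.png

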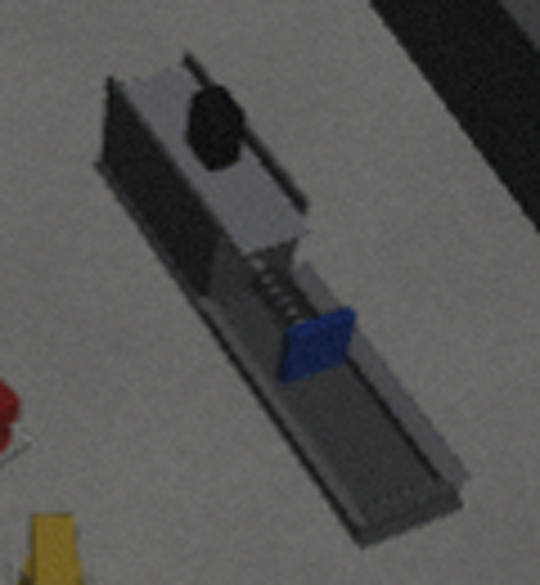

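Run:
```python
from h import *
for n in('top','side'):
    f=np.load(f'pics/{n}0.npz');im,d=f['im'],f['d'];C=cloud(n,d)
    box={'top':(95,170,175,330),'side':(130,260,280,390)}[n]
    M=np.zeros(d.shape,bool);M[box[0]:box[1],box[2]:box[3]]=1
    M&=(C[...,0]>.54)&(C[...,0]<.8)&(d>0)
    hsv=cv2.cvtColor(im,cv2.COLOR_RGB2HSV)
    def rect(mask,nm):
        k,L,S,_=cv2.connectedComponentsWithStats(mask.astype(np.uint8)); 
        i=1+S[1:,4].argmax(); p=C[L==i]; r=cv2.minAreaRect((p[:,:2]*1000).astype(np.float32))
        print(n,nm,len(p),np.round(r[0],1),np.round(r[1],1),round(r[2],2),'z',np.round(np.percentile(p[:,2],[10,50,90]),4)); return p
    z=C[...,2]
    rect(M&(abs(z-.070)<.006)&(hsv[...,2]>70),'rail')
    rect(M&(z>.098),'knobtop')
    rect(M&(hsv[...,1]>150)&(z>.047),'blue')
    p=rect(M&(z>.012)&(z<.028),'guides')
    p=rect(M&(z>.012),'all')
    cv2.imwrite(f'pics/z_{n}.png',cv2.resize(np.clip(z*2500,0,255).astype(np.uint8)[box[0]:box[1],box[2]:box[3]],None,fx=4.5,fy=4.5,interpolation=cv2.INTER_NEAREST))
```

```text
top rail 1137 [627.7  51.4] [ 59.3 154.5] 5.83 z [0.0675 0.0702 0.0735]
top knobtop 137 [627.2  49.2] [22.6 30.3] 9.24 z [0.1042 0.1093 0.112 ]
top blue 50 [637.7 -76.4] [38.   7.8] 4.46 z [0.0516 0.0553 0.0575]
top guides 610 [641.9 -96.7] [ 76.1 169.7] 4.84 z [0.0146 0.019  0.0232]
top all 2830 [635.6 -25.4] [ 76.1 312.5] 5.06 z [0.0179 0.0675 0.0751]
side rail 518 [624.   48.7] [ 50.7 150.7] 6.95 z [0.0677 0.0698 0.0716]
side knobtop 95 [623.6  48.4] [19.9 32.7] 2.42 z [0.1005 0.1087 0.1106]
side blue 57 [636.7 -77.6] [38.3  8.6] 5.21 z [0.0485 0.053  0.0557]
side guides 699 [631.3 -28.7] [ 76.1 309.2] 5.98 z [0.0138 0.0185 0.0237]
side all 2338 [631.3 -26.8] [ 76.3 312.9] 5.82 z [0.0163 0.0478 0.0746]
```

Request:
drive_tool(
  plan=[
    [1, [0.0255, -0.0466, -0.004], -4.45],
    [1, [0.0255, -0.0466, -0.004], -4.45],
    [1, [0.0255, -0.0466, -0.004], -4.45],
    [1, [0.0255, -0.0466, -0.004], -4.45],
    [1, [0.0255, -0.0466, -0.004], -4.45],
    [1, [0.0255, -0.0466, -0.004], -4.45],
    [1, [0.0255, -0.0466, -0.004], -4.45],
    [1, [0.0255, -0.0466, -0.004], -4.45],
    [1, [0.0255, -0.0466, -0.004], -4.45],
    [1, [0.0255, -0.0466, -0.004], -4.45],
  ],
  grip_force=60,
)

```text
time: 1.35
ee_pos: [0.3796, 0.0681, 0.2131]
tcp_rot: [180.0, 0.0, 122.3]
wrist_force: [0.1, 1.0, 0.6]
opening: 0.0857
```

Request:
drive_tool(
  plan=[
    [1, [0.026, -0.046, -0.02], -4.4],
    [1, [0.025, -0.046, -0.02], -4.4],
    [1, [0, 0, -0.03], 0],
    [1, [0, 0, 0], 0],
  ],
)

```text
time: 1.85
ee_pos: [0.4289, -0.0226, 0.1412]
tcp_rot: [-179.8, -0.1, 113.6]
wrist_force: [0.2, 0.1, 0.9]
opening: 0.0856
```

Run:
```python
from h import *
grab('side','s1');o=monitor.get_obs();print(o['ee_pos'],o['tcp_rot'])
im=cv2.imread('pics/s1.png')[130:250,170:330];cv2.imwrite('pics/s1c.png',cv2.resize(im,None,fx=4.5,fy=4.5))
```

```text
[ 0.42952854 -0.02218883  0.14289055] [-1.79898268e+02 -5.57333427e-02  1.13640959e+02]
```

View pics/s1c.png

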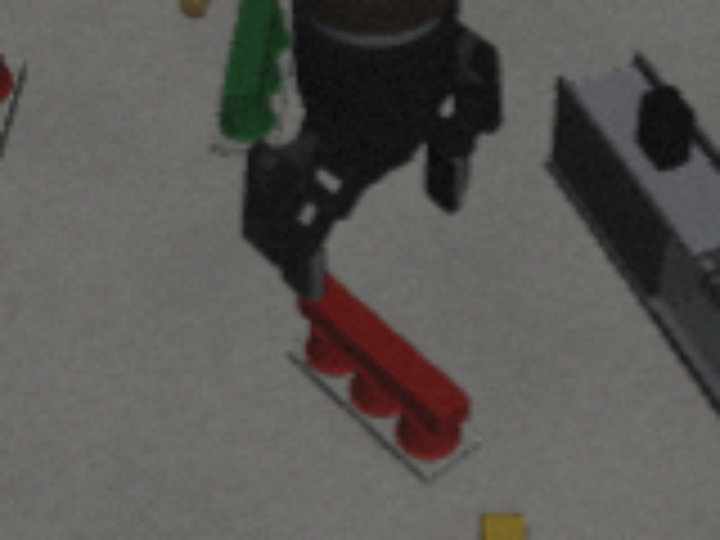

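Request:
drive_tool(
  plan=[
    [1, [0.0005, -0.002, -0.03], 0],
    [1, [0, 0, -0.03], 0],
    [1, [0, 0, -0.02], 0],
    [1, [0, 0, -0.008], 0],
    [0, [0, 0, 0], 0],
    [0, [0, 0, 0], 0],
    [0, [0, 0, 0], 0],
    [0, [0, 0, 0], 0],
    [0, [0, 0, 0], 0],
    [0, [0, 0, 0], 0],
  ],
)

```text
time: 3.15
ee_pos: [0.4312, -0.0243, 0.0564]
tcp_rot: [179.9, 0.0, 113.6]
wrist_force: [-3.0, -0.1, 6.4]
opening: 0.024
```

Run:
```python
from h import *
grab('side','s2');o=monitor.get_obs();print(o['ee_pos'],o['tcp_rot'],o['opening'],o['wrist_force'])
im=cv2.imread('pics/s2.png')[130:250,170:330];cv2.imwrite('pics/s2c.png',cv2.resize(im,None,fx=4.5,fy=4.5))
```

```text
[ 0.43119387 -0.02422854  0.05645611] [1.79922009e+02 3.21589745e-02 1.13644090e+02] 0.023591303550384673 [-1.33494555  0.45850456  6.52099347]
```

View pics/s2c.png

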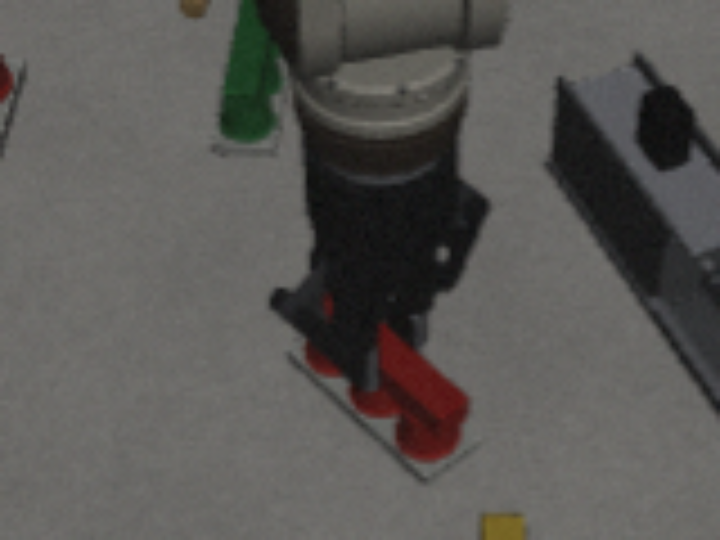

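Request:
drive_tool(
  plan=[
    [0, [0, 0, 0.03], 0],
    [0, [0, 0, 0.05], 0],
    [0, [0.0358, -0.0218, 0], -3],
    [0, [0.0358, -0.0218, 0], -3],
    [0, [0.0358, -0.0218, 0], -3],
    [0, [0.0358, -0.0218, 0], -3],
    [0, [0.0358, -0.0218, 0], -3.1],
    [0, [0.0355, -0.022, 0], -3],
    [0, [0, 0, 0], 0],
    [0, [0, 0, 0], 0],
  ],
)

```text
time: 4.45
ee_pos: [0.6449, -0.1551, 0.1349]
tcp_rot: [-179.9, -0.0, 95.6]
wrist_force: [-0.2, 0.4, -1.7]
opening: 0.0236
```

Run:
```python
from h import *
for n in('side','top'):
    im,d=grab(n,n+'3');C=cloud(n,d);hsv=cv2.cvtColor(im,cv2.COLOR_RGB2HSV)
    m=((hsv[...,0]<7)|(hsv[...,0]>172))&(hsv[...,1]>150)&(hsv[...,2]>60)&(C[...,0]>.5)
    p=C[m];h=np.percentile(p[:,2],95);t=p[abs(p[:,2]-h)<.006];r=cv2.minAreaRect((t[:,:2]*1000).astype(np.float32));print(n,len(p),h,r)
    b={'side':(130,290,270,430),'top':(90,200,190,350)}[n]
    cv2.imwrite(f'pics/{n}3c.png',cv2.resize(cv2.imread(f'pics/{n}3.png')[b[0]:b[1],b[2]:b[3]],None,fx=3.5,fy=3.5))
o=monitor.get_obs();print(o['ee_pos'],o['tcp_rot'],o['opening'],o['wrist_force'])
```

```text
side 346 0.13324888082274616 ((645.2841796875, -182.04568481445312), (20.043418884277344, 66.93785858154297), 5.4917120933532715)
top 31 0.13384870183934405 ((639.3888549804688, -98.5026626586914), (6.727869510650635, 18.719928741455078), 81.11517333984375)
[ 0.64472815 -0.15481041  0.13570588] [ 1.79992366e+02 -2.11019390e-03  9.55789857e+01] 0.023929410737716372 [-0.11917113 -0.1076811  -0.72016137]
```

View pics/side3c.png

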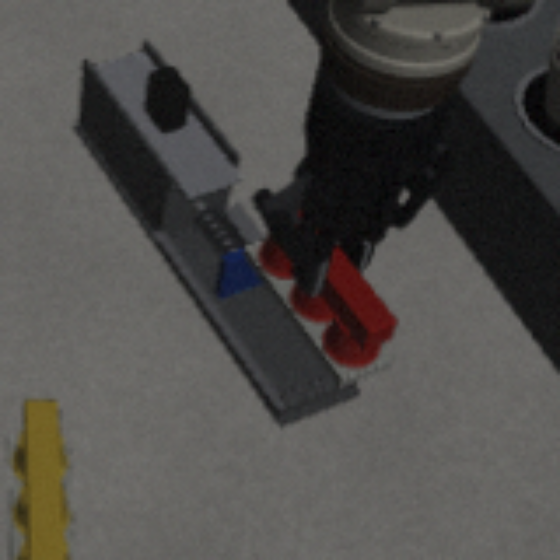

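View pics/top3c.png

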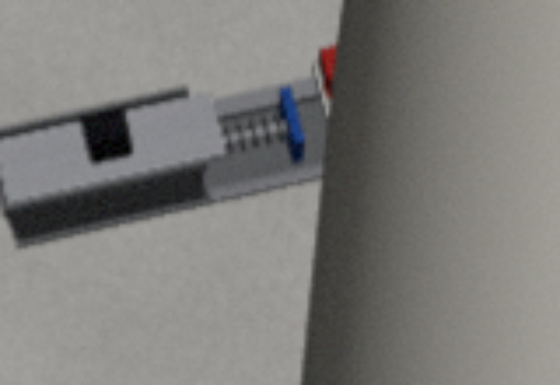

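Request:
drive_tool(
  plan=[
    [0, [0.001, 0, -0.03], 0],
    [0, [0, 0, -0.0265], 0],
    [0, [0, 0, 0], 0],
    [0, [-0.0009, 0.0091, 0], 0],
    [0, [-0.0009, 0.0091, 0], 0],
    [0, [-0.0009, 0.0091, 0], 0],
    [0, [-0.0009, 0.0091, 0], 0],
    [0, [-0.0009, 0.0091, 0], 0],
    [0, [-0.0009, 0.0092, 0], 0],
    [0, [0, 0, 0], 0],
  ],
)

```text
time: 5.8
ee_pos: [0.6409, -0.0999, 0.0789]
tcp_rot: [180.0, 0.0, 95.6]
wrist_force: [1.8, -3.8, 1.0]
opening: 0.0238
```

Run:
```python
from h import *
for n in('side','top'):
    im,d=grab(n,n+'4');C=cloud(n,d);hsv=cv2.cvtColor(im,cv2.COLOR_RGB2HSV)
    m=((hsv[...,0]<7)|(hsv[...,0]>172))&(hsv[...,1]>150)&(hsv[...,2]>60)&(C[...,0]>.5)
    p=C[m];h=np.percentile(p[:,2],95) if len(p) else 0;t=p[abs(p[:,2]-h)<.006]
    if len(t): print(n,len(p),h,cv2.minAreaRect((t[:,:2]*1000).astype(np.float32)))
    b={'side':(130,290,270,430),'top':(90,200,190,350)}[n]
    cv2.imwrite(f'pics/{n}4c.png',cv2.resize(cv2.imread(f'pics/{n}4.png')[b[0]:b[1],b[2]:b[3]],None,fx=3.5,fy=3.5))
o=monitor.get_obs();print(o['ee_pos'],o['tcp_rot'],o['opening'],o['wrist_force'])
```

```text
side 302 0.07783831535169557 ((640.4671630859375, -107.62630462646484), (22.124021530151367, 104.80596923828125), 2.9767212867736816)
[ 0.64090021 -0.10053074  0.07883857] [1.79991752e+02 1.45184994e-02 9.55597084e+01] 0.023564189920111195 [ 1.40919226 -4.02534473  0.72455264]
```

View pics/side4c.png

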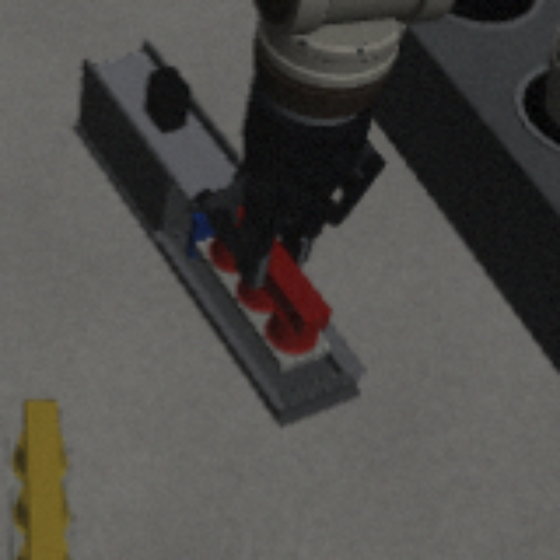

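View pics/top4c.png

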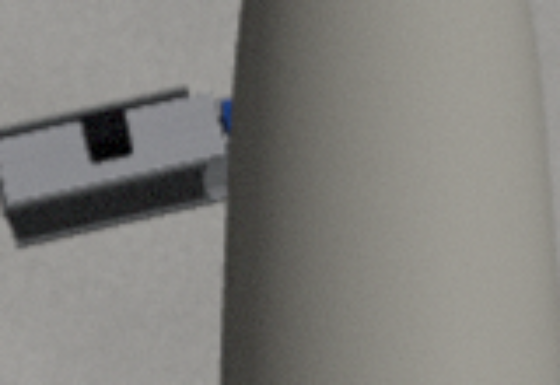

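Request:
drive_tool(
  plan=[
    [0, [0, 0, -0.006], 0],
    [0, [0, 0, -0.006], 0],
    [0, [0, 0, -0.004], 0],
    [0, [0, 0, 0], 0],
  ],
)

```text
time: 6.4
ee_pos: [0.6404, -0.1005, 0.062]
tcp_rot: [-179.9, -0.0, 95.5]
wrist_force: [0.4, -3.9, -2.7]
opening: 0.0237
```

Request:
drive_tool(
  plan=[
    [0, [0.0003, -0.003, 0], 0],
    [0, [0.0003, -0.003, -0.001], 0],
    [0, [0, 0, 0], 0],
    [0.15, [0, 0, 0], 0],
    [0.4, [0, 0, 0], 0],
    [0.6, [0, 0, 0], 0],
    [0.6, [0, 0, 0], 0],
    [0.6, [0, 0, 0.02], 0],
    [0.6, [0, 0, 0.04], 0],
    [0.6, [0, 0, 0.05], 0],
  ],
)

```text
time: 7.65
ee_pos: [0.641, -0.1063, 0.1737]
tcp_rot: [-180.0, -0.0, 95.6]
wrist_force: [-0.3, 0.0, -0.5]
opening: 0.0515
```

Request:
drive_tool(
  plan=[
    [0.6, [0, 0, 0.04], 0],
    [0.6, [-0.05, 0, 0], 0],
    [0.6, [-0.06, 0, 0], 0],
    [0.6, [-0.06, 0, 0], 0],
    [0.6, [-0.06, 0, 0], 0],
    [0.6, [0, 0, 0], 0],
  ],
)

```text
time: 8.4
ee_pos: [0.4085, -0.1063, 0.2143]
tcp_rot: [179.8, 0.1, 95.5]
wrist_force: [0.9, -0.2, 1.0]
opening: 0.0508
```

Run:
```python
from h import *
for n in('side','top'):
    im,d=grab(n,n+'5');C=cloud(n,d);hsv=cv2.cvtColor(im,cv2.COLOR_RGB2HSV)
    for nm,m in (('red',((hsv[...,0]<7)|(hsv[...,0]>172))&(hsv[...,1]>150)&(hsv[...,2]>60)&(C[...,0]>.5)),('blue',(abs(hsv[...,0]-118.)<8)&(hsv[...,1]>150)&(C[...,2]>.047)&(C[...,0]>.55)&(C[...,1]>-.12)),('knob',(C[...,2]>.098)&(abs(C[...,0]-.625)<.03)&(abs(C[...,1]-.05)<.04))):
        p=C[m]
        if len(p)<8: print(n,nm,len(p));continue
        h=np.percentile(p[:,2],90);t=p[abs(p[:,2]-h)<.006]
        print(n,nm,len(p),h,cv2.minAreaRect((t[:,:2]*1000).astype(np.float32)))
    b={'side':(130,290,270,430),'top':(90,200,190,350)}[n]
    cv2.imwrite(f'pics/{n}5c.png',cv2.resize(cv2.imread(f'pics/{n}5.png')[b[0]:b[1],b[2]:b[3]],None,fx=3.5,fy=3.5))
o=monitor.get_obs();print(o['ee_pos'],o['tcp_rot'],o['opening'],o['wrist_force'])
```

```text
side red 501 0.05990997875933346 ((639.577880859375, -112.32823181152344), (21.56712532043457, 119.36502075195312), 5.790039539337158)
side blue 37 0.15862422487019695 ((900.484130859375, 246.64971923828125), (0.0, 0.0), 0.0)
side knob 92 0.11104602592845088 ((623.3877563476562, 47.46434020996094), (20.140499114990234, 30.721052169799805), 1.9204747676849365)
top red 321 0.060501658286797766 ((638.589111328125, -85.58163452148438), (19.937986373901367, 65.45703887939453), 6.127845287322998)
top blue 65 0.14650628447622469 ((907.959228515625, 210.98544311523438), (34.76512908935547, 8.68767261505127), 35.147621154785156)
top knob 137 0.1119327707079183 ((627.2467041015625, 49.13934326171875), (22.560009002685547, 29.654638290405273), 6.365558624267578)
[ 0.41157641 -0.10659177  0.21362712] [1.79807839e+02 6.13322123e-02 9.55270439e+01] 0.051103094056467346 [ 0.25620102 -0.36582958 -0.10067805]
```

View pics/side5c.png

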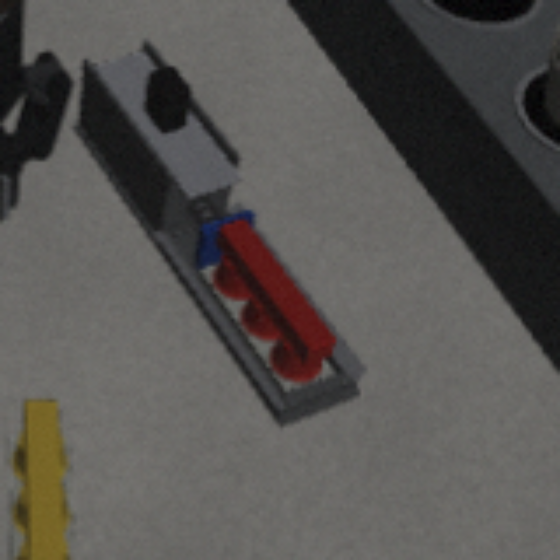

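View pics/top5c.png

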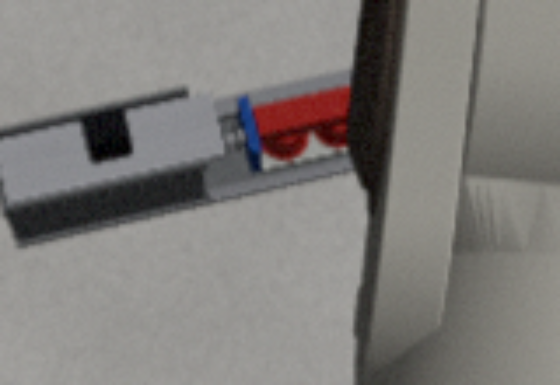

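Request:
drive_tool(
  plan=[
    [0.7, [0.0429, 0.031, 0], 0],
    [0.7, [0.0429, 0.031, 0], 0],
    [0.7, [0.0429, 0.031, 0], 0],
    [0.7, [0.0429, 0.031, 0], 0],
    [0.7, [0.0428, 0.0312, 0], 0],
    [0.7, [0, 0, -0.04], 0],
    [0.7, [0, 0, 0], 0],
  ],
)

```text
time: 9.38
ee_pos: [0.6255, 0.0494, 0.1678]
tcp_rot: [-179.6, -0.0, 95.6]
wrist_force: [-0.4, 0.1, -0.2]
opening: 0.0596
```

Run:
```python
from h import *
n='side';grab(n,'side6');b=(100,260,240,400)
cv2.imwrite(f'pics/{n}6c.png',cv2.resize(cv2.imread(f'pics/{n}6.png')[b[0]:b[1],b[2]:b[3]],None,fx=3.5,fy=3.5))
o=monitor.get_obs();print(o['ee_pos'],o['tcp_rot'],o['opening'],o['wrist_force'])
```

```text
[0.6256683  0.04900757 0.17036855] [-1.79792406e+02 -6.86595799e-03  9.55748470e+01] 0.05991968339888218 [ 0.86241288 -0.32721643  0.22803302]
```

View pics/side6c.png

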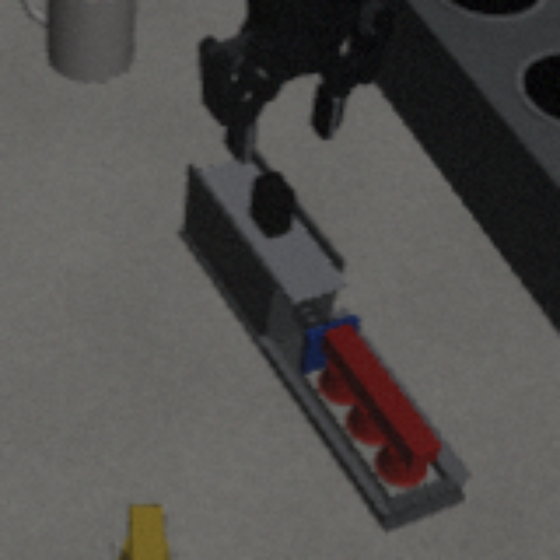

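Request:
drive_tool(
  plan=[
    [0.7, [0, 0, -0.03], 0],
    [0.7, [0, 0, -0.025], 0],
    [0.7, [0, 0, -0.015], 0],
    [0.7, [0, 0, 0], 0],
    [0, [0, 0, 0], 0],
    [0, [0, 0, 0], 0],
    [0, [0, 0, 0], 0],
    [0, [0, 0, 0], 0],
    [0, [0, 0, 0], 0],
  ],
  grip_force=30,
)

```text
time: 10.55
ee_pos: [0.626, 0.0487, 0.1032]
tcp_rot: [179.9, 0.0, 95.6]
wrist_force: [-2.4, -0.1, 6.1]
opening: 0.0214
```

Request:
drive_tool(
  plan=[
    [0, [0, 0, 0.002], 0],
    [0, [0.0014, -0.0145, 0], 0],
    [0, [0.0014, -0.0145, 0], 0],
    [0, [0.0014, -0.0145, 0], 0],
    [0, [0.0014, -0.0145, 0], 0],
    [0, [0.0014, -0.0145, 0], 0],
    [0, [0.0014, -0.0145, 0], 0],
    [0, [0.0014, -0.0145, 0], 0],
    [0, [0.001, -0.011, 0], 0],
    [0, [0, 0, 0], 0],
  ],
)

```text
time: 11.8
ee_pos: [0.6372, -0.0657, 0.1033]
tcp_rot: [180.0, 0.0, 95.5]
wrist_force: [6.7, -1.1, -10.0]
opening: 0.0213
```

Request:
drive_tool(
  plan=[
    [0, [-0.001, -0.0015, -0.001], 0],
    [0, [0, -0.0015, 0], 0],
    [0, [0, 0, 0], 0],
  ],
)

```text
time: 12.18
ee_pos: [0.6372, -0.0663, 0.1033]
tcp_rot: [179.8, -0.1, 95.6]
wrist_force: [10.7, 9.2, -6.5]
opening: 0.0214
```

Request:
drive_tool(
  plan=[
    [0, [0.0015, 0.001, 0], 0],
    [0.3, [0, 0, 0], 0],
    [0.6, [0, 0, 0], 0],
    [0.6, [0, 0, 0], 0],
    [0.6, [0, 0, 0.03], 0],
    [0.6, [0, 0, 0.05], 0],
    [0.6, [0, 0, 0.04], 0],
    [0.6, [-0.06, 0.03, 0], 0],
    [0.6, [-0.06, 0.03, 0], 0],
    [0.6, [-0.06, 0.03, 0], 0],
  ],
)

```text
time: 13.42
ee_pos: [0.4677, 0.0185, 0.2228]
tcp_rot: [180.0, 0.0, 95.5]
wrist_force: [-0.5, -0.2, 1.5]
opening: 0.0512
```

Request:
drive_tool(
  plan=[
    [0.6, [-0.04, 0.05, 0], 0],
    [0.6, [0, 0.06, 0], 0],
    [0.6, [0, 0.06, 0], 0],
    [0.6, [0, 0.06, 0], 0],
    [0.6, [0, 0, 0], 0],
    [0.6, [0, 0, 0], 0],
  ],
)

```text
time: 14.18
ee_pos: [0.4302, 0.2466, 0.2228]
tcp_rot: [-180.0, 0.0, 95.6]
wrist_force: [-0.2, 0.2, -0.6]
opening: 0.0513
```

Run:
```python
from h import *
for n in('side','top'):
    im,d=grab(n,n+'7');C=cloud(n,d);hsv=cv2.cvtColor(im,cv2.COLOR_RGB2HSV)
    for nm,m in (('red',((hsv[...,0]<7)|(hsv[...,0]>172))&(hsv[...,1]>150)&(hsv[...,2]>60)&(C[...,0]>.5)),('knob',(C[...,2]>.098)&(abs(C[...,0]-.635)<.03)&(abs(C[...,1]+.06)<.06)),('yel',(abs(hsv[...,0]-26.)<6)&(hsv[...,1]>150)&(C[...,2]>.047)&(C[...,0]<.55)&(abs(C[...,1]+.2)<.1)),('grn',(abs(hsv[...,0]-65.)<12)&(hsv[...,1]>130)&(C[...,2]>.047)&(C[...,2]<.065)&(C[...,0]<.55)&(abs(C[...,1]-.24)<.1))):
        p=C[m]
        if len(p)<8: print(n,nm,len(p));continue
        h=np.percentile(p[:,2],90);t=p[abs(p[:,2]-h)<.006]
        print(n,nm,len(p),h,cv2.minAreaRect((t[:,:2]*1000).astype(np.float32)))
    b={'side':(130,290,270,430),'top':(90,200,190,350)}[n]
    cv2.imwrite(f'pics/{n}7c.png',cv2.resize(cv2.imread(f'pics/{n}7.png')[b[0]:b[1],b[2]:b[3]],None,fx=3.5,fy=3.5))
o=monitor.get_obs();print(o['time'],o['ee_pos'],o['opening'],o['wrist_force'])
```

```text
side red 258 0.05934327790431634 ((643.6063232421875, -154.47283935546875), (21.429826736450195, 35.203216552734375), 8.523296356201172)
side knob 119 0.11051217228051455 ((633.9027709960938, -65.86993408203125), (22.11183738708496, 32.183738708496094), 11.70037841796875)
side yel 476 0.055448309692306186 ((435.3481140136719, -206.9791259765625), (118.60083770751953, 22.0114688873291), 71.56361389160156)
side grn 96 0.055678381400215304 ((428.1451110839844, 244.79844665527344), (117.39822387695312, 17.546146392822266), 67.58525085449219)
top red 166 0.060845054021134826 ((646.3556518554688, -156.61239624023438), (19.648744583129883, 26.418039321899414), 9.294783592224121)
top knob 140 0.11129086552376014 ((638.34912109375, -65.77613830566406), (22.308528900146484, 29.457778930664062), 5.252476215362549)
top yel 433 0.056093742647145284 ((436.60784912109375, -204.14212036132812), (115.91928100585938, 20.19626808166504), 71.09757232666016)
top grn 262 0.05559759686021219 ((424.23004150390625, 230.45054626464844), (82.92218780517578, 21.508026123046875), 67.92208099365234)
14.275 [0.43052194 0.2457508  0.22304221] 0.05106237948543354 [ 0.0615733  -0.19732937 -0.22147898]
```

View pics/side7c.png

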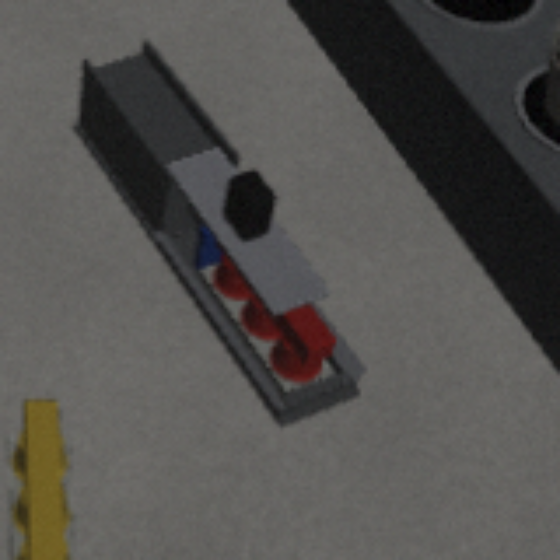

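View pics/top7c.png

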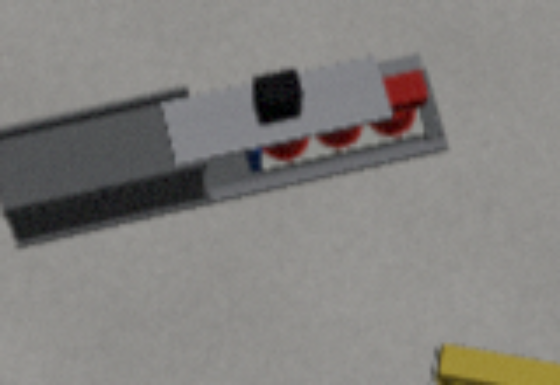

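```bash
python3 -c "
from workcell import job; print(job.job_done())"
```

```text
the job is handed in; nothing more can be done
None
```

I loaded the smaller red strip into the dispenser and slid the cover rail shut by its knob. I handed the job in at about 14.3 s; no verdict is reported.

**Loading:** I gripped the strip by its rib and pushed the follower back about 40 mm; the wrist force read about 4 N. I then lowered the strip behind the lip and let go. After release the strip was about 2 mm from the seat point, its top was at 60 mm (59 mm expected), and it was parallel to the channel within about 1°. The rail was still fully open, at about 0.115 m.

**Rail:** I slid it until it met the end stop, with about 9 N of resistance. The last pictures put the knob 45 mm from the seat point, so the rail is shut to within a few mm. About 30 mm of the red rib shows at the lip, as expected.

**Other strips:** Yellow had not moved in either camera. Green had not moved in the side camera. The top camera saw only about 83 mm of its length, which shifted that reading by about 15 mm; I took this to be the arm blocking the view.

**Other checks:**
- The two cameras differ by 2 to 4 mm in places.
- The follower's final position was not measured directly. I inferred it from the strip sitting against the lip.
- The wrist carried up to 11 N per axis sideways and 10 N vertically while moving the rail, well within the limits.
- The gripper was clear of everything at hand-in.

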